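Shut the rice bucket and open its steam vent one click

TASK

The hot rice is in and the lid of the orange rice bucket rests on its spring latch, not yet caught. Press the front of the lid down with the fingertips until the latch snaps and the lid is fully shut; then press a fingertip on the ribbed face of the vent dial and turn it anticlockwise, by friction, until it clicks into the next notch: half open, with the white mark at the single blue bar. Nothing is to be picked up, opened or shoved: the bucket, spoon, dishes and jars stay where they stand.

Things in the scene. Friction and masses are not known exactly. Their poses are not given: they have to be found in the camera images.
- bucket: Full insulated rice bucket (4 to 6 kg, loose), orange, cream lid, 248 mm across the rim, 206 mm high with the lid shut; latch in front and bail folded behind reach 150 mm from its axis. Origin: centre of its underside; z up, x to its back (lid hinge), -x to its front (steel latch). The shut lid's flat top is 192 mm high, 108 mm in radius, centred on the axis.
- lid (a joint): Tilt of the lid about its hinge at the back (rad), 0 = shut and latched. Starts near 0.043: let down but resting on the nose of its spring latch, front edge 10 mm high; from there it could also be swung open. Pressed on the thumb pad it resists with 5 to 10 N, then gives way; once the pad is about 5 mm down the latch snaps over, pulls the lid onto its hard stop and holds it.
- lid_press (a point): Centre of the ribbed grey thumb pad (26 by 52 mm) on top of the lid at its front, 96 mm in front of the bucket's axis: where to press. Moves with the lid: 193 mm above the bench when shut, about 9 mm higher at the start.
- vent (a joint): Turn of the vent dial about its upright axis (rad), growing anticlockwise from above. Click notches: 0 = shut (start; white mark at the red dot in front), 0.785 = half (mark at the single blue bar), 1.571 = full (double bar, end stop). About 0.06 N m leaves a notch. Let go between 0.5 and 1.05 it snaps to 0.785 by itself. Turns back just as well.
- vent_face (a point): Centre of the vent dial's top, on the bucket's axis: ribbed charcoal disc 94 mm across, 5 mm proud of a fixed grey collar (112 mm), too wide to grip; 206 mm above the bench with the lid shut. Rubber-faced, flat to a fingertip; 5 to 8 N pressed 30 mm off the axis turns it by friction. It gives downward on a sprung seal: 2 N to start, then 1.8 N per mm, hard stop after 3.5 mm.
- vent_mark (a point): Middle of the white index mark (19 mm by 9 mm) on the dial's face, 37.5 mm from the axis; turns with the dial.
- spoon: Bystander: steel serving spoon 250 mm long, lying to the left of the bucket (seen from the robot). Origin: at its middle, underneath.
- bowl: Bystander: blue enamel bowl, 144 mm across, 55 mm high. Origin: centre of its underside.
- pitcher: Bystander: glass pitcher, 104 mm across, 190 mm high, handle to its +y. Origin: centre of its underside.
- grillplate: Bystander: round clay grill plate 176 mm across, 24 mm high, with two lugs (226 mm over them). Origin: centre of its underside.
- mug: Bystander: white enamel mug 78 mm across, 80 mm high. Origin: centre of its underside.
- saltjar: Bystander: salt jar 64 mm across, 85 mm high. Origin: centre of its underside.
- sauce: Bystander: amber sauce bottle 56 mm across, 170 mm high. Origin: centre of its underside.

How it is judged:
By the outcome, as a careful person would: the job done as asked, in the order asked, and still so for the second after the job is handed in, with the robot touching nothing.
It also fails if it takes over 38 s, if anything falls off the work surface, if the arm or the gripper's body presses on something with over 40 N, if the wrist force passes 120 N, or if a joint passes its speed limit or range.

ROBOT

A 7-joint arm with a two-finger parallel gripper is mounted at the origin on the work surface. World frame = base frame: x ahead of the robot, y to its left, z up, the work surface at z = 0. Lengths are in m, angles in degrees, forces in N, time in s.
With the tool pointing down it reaches from about 0.425 to 0.875 m from the base axis. Payload 4.7 kg.
Tool frame: the origin (TCP) lies at the very end of the fingers, on their centre line; the grasp point (between the pads) lies 19 mm behind it; z points along the fingers, y is the line along which they close (so a half turn about z gives the same grasp; the last joint's range is limited). The gripper opens to 87 mm and grips with 3 to 60 N. Pads are 19 mm wide; open, the fingers measure 117 mm over their backs; the gripper's body (75 mm by 190 mm) begins 51 mm behind the grasp point.
Start: joints at [72.599, 18.392, -4.016, 83.108, 1.295, 78.541, -3.26], TCP at [0.203, -0.617, 0.223] pointing down, gripper open.
Joint ranges: [-163.93, 163.93], [-17.29, 119.83], [-79.2, 71.16], [3.27, 140.29], [-89.18, 269.18], [5.43, 117.66], [-154.24, 154.24]. Speed limits (degrees/s): [147.25, 147.25, 180, 180, 180, 180, 180].

INTERFACE

Orientations are given as [roll, pitch, yaw] about the fixed x, y, z axes, in that order (R = Rz(yaw) Ry(pitch) Rx(roll)).
In Python, from cell import get_obs, eyes, env gives the robot as it stands.
- The arm moves only by the tool servo_tool, never from a script. Its argument "series" is a list that holds one entry, the list of rows, each a list of 7 numbers: the shift along the tool's x, y, z in units of 300 mm (1.0 is 300 mm), then the turn, a rotation vector about the tool's x, y, z in units of pi rad (1.0 is pi rad), then the opening, from 0 (shut) to 1 (fully open). In form: [[[tx, ty, tz, wx, wy, wz, gripper], ...]]. A call has 1 to 12 rows; each row is the pose to reach, as a shift and turn from the pose commanded when the call began, along the tool's axes at that moment, turning the shorter way round; what a row does not reach only later rows make up. A row lasts 1/12 s, in which the tool goes at most 41.7 mm and 7.16 degrees, less where a joint would pass 70% of its speed; a pose out of reach is approached as far as the arm can. A call with a number of a shift or a turn outside -1 to 1 is refused whole. A call with a gripper value outside its range is refused whole. The fingers move at their own pace and stop on an object; "grip_force" is the grip in N (left out, the last holds). Time passes only in rows, so rows that repeat a pose let the fingers close. It gives the time, the measured TCP pose, the force, the opening and the grip force at its end, in the units of the state.
- get_obs(): the state, without advancing time (a new reading comes with each control period).
- eyes.read_camera(name): name is "scene" or "side" or "wrist"; returns a dict with "frame" (400x640x3 uint8, red, green, blue), "depth" (400x640 float32, m along the optical axis (not along the pixel's ray), 0 where there is no reading), "fx", "fy", "cx", "cy" (pixels), "distortion" ([k1, k2, p1, p2, k3] as OpenCV has them; the pictures are not rectified), "origin" and "rotation" of the camera in the world; the wrist camera has in their place "mount" (4x4, takes a point from camera to tool coordinates, whose origin is the TCP and whose axes are the flange's). Camera axes: x right, y down, z forward; pixel columns grow to the right and rows downward; lengths in m; the calibration is good to about 2 mm. A picture is of the moment at which its call begins: read the wrist's pose just before it.
- env.sign_off(): hands the job in; it is judged then, once.
The state is a dict: "time_s": time; "qpos": joint angles; "joint_velocities": joint speeds; "effort": joint torques, N m; "tool_pos": TCP position; "tool_rot": TCP orientation; "force": force on the tool from outside, world axes, zero at the start; "wrist_torque": the same for the moment, N m; "grip_width": finger opening in m; "grasp_force": force on a finger pad.
Only numpy, scipy, OpenCV 4.12 (cv2) and the standard library are available. Lean on these libraries where they do the work, as an engineer would, in place of code of your own. Each camera call takes 0.05 s, during which the arm holds its last target. There are 200 camera calls.

## Working session

There is one attempt and no reset: what is moved stays moved. The work goes in short steps, Python scripts to look and compute and a tool call to move; the robot and the scene stay as the last step left them, time stands still between calls to the robot, and variables do not carry over. Pictures are saved under pics/ and viewed, at most 10 in all, crops included, and the job is handed in when it is done.

Besides the shell and the picture viewer there is one more tool, called after "Call:" in YAML: its name, and indented under it one key for each argument. servo_tool: Moves the arm, as the interface text tells. Shifts and turns lie within -1 to 1; 1 stands for 300 mm of shift or pi rad of turn. Its arguments: {"type":"object","properties":{"series":{"type":"array"},"grip_force":{"type":"number"}},"required":["series"]}

```bash
mkdir -p pics; cat > h.py <<'E'
import numpy as np, cv2
from cell import get_obs, eyes, env
from scipy.spatial.transform import Rotation as R
def cam(n):
    o=get_obs(); c=eyes.read_camera(n)
    K=np.array([[c['fx'],0,c['cx']],[0,c['fy'],c['cy']],[0,0,1.]])
    if 'mount' in c:
        T=np.eye(4);T[:3,:3]=R.from_euler('xyz',o['tool_rot'],degrees=True).as_matrix();T[:3,3]=o['tool_pos']
        M=T@np.array(c['mount'])
    else:
        M=np.eye(4);M[:3,:3]=np.array(c['rotation']);M[:3,3]=c['origin']
    uv=np.stack(np.meshgrid(np.arange(640),np.arange(400)),-1).reshape(-1,1,2).astype(float)
    n_=cv2.undistortPoints(uv,K,np.array(c['distortion'],float)).reshape(400,640,2)
    d=c['depth'];P=np.dstack([n_[...,0]*d,n_[...,1]*d,d])@M[:3,:3].T+M[:3,3]
    P[d==0]=np.nan
    return c['frame'],P
def save(f,n): cv2.imwrite('pics/'+n,cv2.cvtColor(f,cv2.COLOR_RGB2BGR))
E
python3 - <<'E'
from h import *
o=get_obs();print({k:np.round(v,3) for k,v in o.items()})
f,P=cam('scene');g,Q=cam('side');save(np.vstack([f,g])[::1],'a.png')
np.savez('s.npz',f=f,P=P,g=g,Q=Q)
im=cv2.resize(np.vstack([f,g]),None,fx=.75,fy=.75);save(im,'a.png')
print(eyes.read_camera('scene')['origin'],eyes.read_camera('side')['origin'])
E
```

```text
{'time_s': np.float64(0.0), 'qpos': array([72.6  , 18.439, -4.015, 83.175,  1.297, 78.542, -3.26 ]), 'joint_velocities': array([ 0.04 , -0.011, -0.008, -0.032, -0.028, -0.073, -0.081]), 'effort': array([-0.0000e+00, -4.9129e+01, -4.0500e-01, -3.1253e+01, -6.4000e-02,
        4.4000e-02,  0.0000e+00]), 'tool_pos': array([ 0.203, -0.617,  0.221]), 'tool_rot': array([-1.79889e+02,  8.00000e-03,  1.82090e+01]), 'force': array([-0.281,  0.12 ,  0.383]), 'wrist_torque': array([-0.012, -0.048, -0.013]), 'grasp_force': np.float64(0.0), 'grip_width': np.float64(0.087)}
[ 1.92157545 -0.32929571  1.04767968] [0.42811902 0.69223649 0.89501823]
```

View pics/a.png

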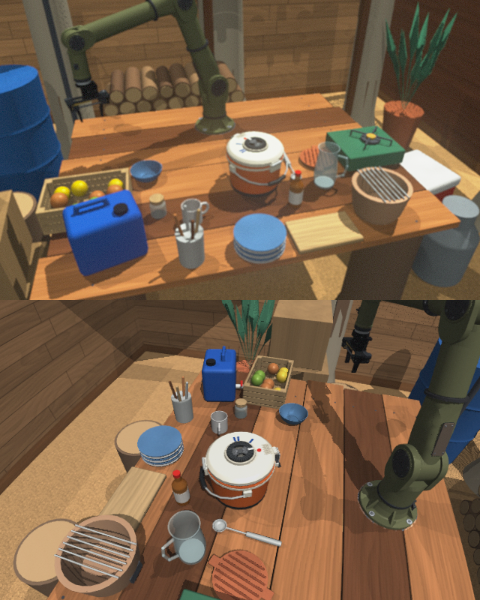

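The scene camera (top) shows the bucket at about (255,160); in the side view (bottom) it is at about (240,465), with the red dot and latch towards the robot, on the right side. I'll fit the lid next and zoom in.

```bash
python3 - <<'E'
from h import *
s=np.load('s.npz')
for n,(f,P) in {'scene':(s['f'],s['P']),'side':(s['g'],s['Q'])}.items():
    m=(P[...,2]>.15)&(P[...,2]<.225)&(P[...,0]>.35)&(P[...,0]<.85)&(abs(P[...,1])<.25)
    v=np.argwhere(m);print(n,v.min(0),v.max(0))
    f16=f.astype(int)
    cl=(f16.min(-1)>170)&m   # cream lid
    p=P[cl];print('cream',p.shape,p.min(0),p.max(0),'mid',(p.min(0)+p.max(0))/2)
    hull=cv2.convexHull(p[:,:2].astype(np.float32)); print('circ',cv2.minEnclosingCircle(hull))
    # tilt plane of flat top
    q=p[(p[:,2]>.185)]
    A=np.c_[q[:,:2],np.ones(len(q))];c=np.linalg.lstsq(A,q[:,2],rcond=None)[0]
    for _ in range(5):
        k=abs(A@c-q[:,2])<.003;c=np.linalg.lstsq(A[k],q[k,2],rcond=None)[0]
    print('plane',c,np.degrees(np.arctan2(c[1],c[0])),k.sum())
    dk=(f16.max(-1)<80)&m&(P[...,2]>.2);d=P[dk];print('dark',d.shape,(d.min(0)+d.max(0))/2,np.ptp(d,0))
    red=(f16[...,0]>150)&(f16[...,1]<80)&m;print('red',np.median(P[red],0),red.sum())
    bl=(f16[...,2]>f16[...,0]+50)&m;print('blue',np.median(P[bl],0),bl.sum())
f=s['g'];save(np.hstack([cv2.resize(f[160:275,255:385],(400,354),interpolation=cv2.INTER_CUBIC),cv2.resize(s['f'][165:280,285:415],(400,354),interpolation=cv2.INTER_CUBIC)]),'b.png')
E
```

```text
Traceback (most recent call last):
ValueError: zero-size array to reduction operation minimum which has no identity
```

```bash
python3 - <<'E'
from h import *
s=np.load('s.npz')
print(s['P'][190:240:20,300:380:20],s['Q'][200:240:20,280:360:20])
f=s['g'];save(np.hstack([cv2.resize(f[160:275,255:385],(400,354),interpolation=cv2.INTER_CUBIC),cv2.resize(s['f'][165:280,285:415],(400,354),interpolation=cv2.INTER_CUBIC)]),'b.png')
c=eyes.read_camera('scene');print(c['rotation'],c['fx'],c['cx'],c['cy'],c['distortion'],(c['depth']>0).mean())
E
```

```text
[[[167.60090954 165.35003838 166.72701377]
  [128.64468755 126.39381638 127.77079177]
  [119.02571274 116.77484157 118.15181696]
  [112.62910247 110.3782313  111.7552067 ]]

 [[158.45632683 156.20545567 157.58243106]
  [121.2298439  118.97897273 120.35594812]
  [113.61114045 111.36026929 112.73724468]
  [106.55428838 104.30341721 105.68039261]]

 [[148.44701768 146.19614652 147.57312191]
  [124.24590359 121.99503243 123.37200782]
  [114.5286336  112.27776243 113.65473782]
  [108.67196626 106.42109509 107.79807049]]] [[[-144.47418831 -144.21007083 -144.00728909]
  [-148.9633774  -148.69925992 -148.49647818]
  [-154.24149431 -153.97737684 -153.7745951 ]
  [-165.76235539 -165.49823791 -165.29545617]]

 [[-137.82876444 -137.56464696 -137.36186522]
  [-143.90369972 -143.63958225 -143.43680051]
  [-150.64710397 -150.3829865  -150.18020476]
  [-157.08482668 -156.82070921 -156.61792747]]]
[-123.38484706   -0.12562645   75.31223993] 511.59817197123584 325.84110315439256 211.2079672243276 [-0.05893532  0.          0.          0.          0.        ] 0.94928125
```

View pics/b.png

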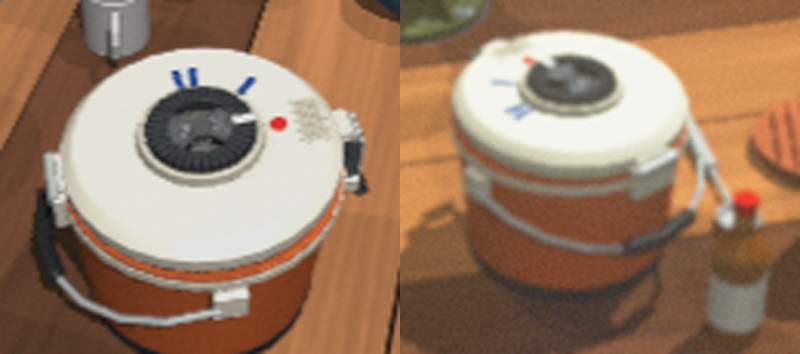

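The crops show the mark next to the red dot (278,123 in the left crop), the thumb pad at (312,115), and the single blue bar at (246,86). The camera rotation is given as Euler angles, so I'll fix the helper.

```bash
sed -i "s/M\[:3,:3\]=np.array(c\['rotation'\])/M[:3,:3]=R.from_euler('xyz',c['rotation'],degrees=True).as_matrix()/" h.py
cat > m.py <<'E'
from h import *
def run():
 for n in('scene','side'):
    f,P=cam(n)
    m=(P[...,2]>.15)&(P[...,2]<.225)&(P[...,0]>.35)&(P[...,0]<.85)&(abs(P[...,1])<.25)
    f16=f.astype(int)
    cl=(f16.min(-1)>140)&m
    p=P[cl];print(n,'cream',p.shape,p.min(0),p.max(0))
    print('circ',cv2.minEnclosingCircle(cv2.convexHull(p[:,:2].astype(np.float32))))
    q=p[p[:,2]>.187]
    A=np.c_[q[:,:2],np.ones(len(q))];c=np.linalg.lstsq(A,q[:,2],rcond=None)[0]
    for _ in range(8):
        k=abs(A@c-q[:,2])<.0025;c=np.linalg.lstsq(A[k],q[k,2],rcond=None)[0]
    print('plane',c,'uphill',np.degrees(np.arctan2(c[1],c[0])),'tilt',np.hypot(*c[:2]),k.sum())
    h=P[...,2]-(P[...,:2]@c[:2]+c[2])
    dk=(f16.max(-1)<90)&m&(h>.005);d=P[dk]
    d=d[np.linalg.norm(d[:,:2]-np.median(d[:,:2],0),axis=1)<.07]
    print('dark',d.shape,cv2.minEnclosingCircle(d[:,:2].astype(np.float32)),np.median(d,0))
    red=(f16[...,0]>150)&(f16[...,1]<90)&(f16[...,2]<90)&m&(h>-.004);print('red',np.median(P[red],0),red.sum())
    near=np.linalg.norm(P[...,:2]-np.median(d[:,:2],0),axis=-1)
    wm=(f16.min(-1)>170)&m&(near<.046)&(h>.008);print('mark',np.median(P[wm],0),wm.sum())
    bl=(f16[...,2]>f16[...,0]+50)&m
    nb,l=cv2.connectedComponents(bl.astype(np.uint8))
    for i in range(1,nb):
        if (l==i).sum()>3: print('blue',P[l==i].mean(0),(l==i).sum())
run()
E
python3 m.py
```

```text
scene cream (2235, 3) [ 0.46218553 -0.05214337  0.15203928] [0.78110436 0.18938597 0.21433939]
circ ((0.62770015001297, 0.08766443282365799), 0.17821353673934937)
plane [-0.04013457 -0.01985232  0.22153786] uphill -153.68098372449512 tilt 0.044776091510416685 1262
dark (66, 3) ((0.5913158059120178, 0.06989973038434982), 0.042327914386987686) [0.59184703 0.07968338 0.20934639]
red [nan nan nan] 0
mark [0.60072946 0.10401762 0.20544599] 11
side cream (4238, 3) [ 0.4522806  -0.04278181  0.1500004 ] [0.71180067 0.19396906 0.21750564]
circ ((0.579156756401062, 0.07147040218114853), 0.13703635334968567)
plane [-0.0387996  -0.02138202  0.22226635] uphill -151.14134416553344 tilt 0.04430123816374002 2980
dark (561, 3) ((0.5861905813217163, 0.07030744105577469), 0.04788834601640701) [0.58562521 0.07734769 0.21132037]
red [0.5236505  0.03847458 0.20130708] 15
mark [0.56727846 0.11185901 0.20752944] 30
blue [0.6224858  0.0071951  0.19887877] 14
blue [ 6.10128503e-01 -2.77990970e-04  1.99416458e-01] 12
blue [5.60908078e-01 4.14369524e-04 2.00953010e-01] 15
  return _methods._mean(a, axis=axis, dtype=dtype,
  ret = um.true_divide(
```

```bash
cat >> h.py <<'E'
def units(p,yaw=None,ref=None):
    o=get_obs();p0=np.array(ref[0]) if ref else o['tool_pos'];r0=R.from_euler('xyz',ref[1] if ref else o['tool_rot'],degrees=True)
    d=r0.inv().apply(np.array(p)-p0)/.3
    w=(r0.inv()*R.from_euler('xyz',[180,0,yaw],degrees=True)).as_rotvec()/np.pi if yaw is not None else np.zeros(3)
    return np.round(np.r_[d,w],3).tolist()
E
python3 - <<'E'
from h import *
print(units([.203,-.617,.30],18.2));print(units([.48,-.25,.31],60));print(units([.501,.027,.26],93, ([.48,-.25,.31],[180,0,60])))
E
```

```text
[0.0, -0.001, -0.259, -0.0, 0.0, 0.0]
[1.26, -0.875, -0.292, -0.0, -0.0, -0.232]
[0.835, -0.401, 0.167, 0.0, 0.0, -0.183]
```

Call:
servo_tool:
  series:
    - [[0, 0, -0.1, 0, 0, 0, 0], [0, 0, -0.23, 0, 0, 0, 0], [0.945, -0.656, -0.29, 0, 0, -0.17, 0], [0.945, -0.656, -0.29, 0, 0, -0.17, 0], [0.945, -0.656, -0.29, 0, 0, -0.17, 0], [0.945, -0.656, -0.29, 0, 0, -0.17, 0], [0.945, -0.656, -0.29, 0, 0, -0.17, 0], [0.945, -0.656, -0.29, 0, 0, -0.17, 0], [0.945, -0.656, -0.29, 0, 0, -0.17, 0], [0.945, -0.656, -0.29, 0, 0, -0.17, 0], [0.945, -0.656, -0.29, 0, 0, -0.17, 0], [0.945, -0.656, -0.29, 0, 0, -0.17, 0]]

```text
time_s: 1.35
tool_pos: [0.4144, -0.3373, 0.3104]
tool_rot: [179.9, -0.1, 49.3]
force: [0.3, -0.4, 0.5]
grip_width: 0.0152
grasp_force: 0.0
```

```bash
python3 - <<'E'
from h import *
o=get_obs();print(o['tool_pos'],o['tool_rot'],o['qpos'],o['grip_width']);print(units([.501,.027,.26],93))
E
```

```text
[ 0.41438249 -0.33728881  0.31041409] [ 1.79917908e+02 -8.19953622e-02  4.93251868e+01] [ 56.0613836    3.4517158  -20.6203927   90.91883526   1.14387186
  85.76174056  -5.2823276 ] 0.015207274093100498
[1.109, -0.573, 0.169, 0.001, -0.0, -0.243]
```

Call:
servo_tool:
  series:
    - [[0.95, -0.49, 0.1, 0, 0, -0.243, 0], [0.95, -0.49, 0.1, 0, 0, -0.243, 0], [0.95, -0.49, 0.1, 0, 0, -0.243, 0], [0.95, -0.49, 0.1, 0, 0, -0.243, 0], [0.95, -0.49, 0.1, 0, 0, -0.243, 0], [0.95, -0.49, 0.1, 0, 0, -0.243, 0], [0.95, -0.49, 0.1, 0, 0, -0.243, 0], [0.95, -0.49, 0.1, 0, 0, -0.243, 0], [0.95, -0.49, 0.1, 0, 0, -0.243, 0], [0.95, -0.49, 0.1, 0, 0, -0.243, 0], [0.95, -0.49, 0.1, 0, 0, -0.243, 0]]

```text
time_s: 2.27
tool_pos: [0.4878, -0.0328, 0.2794]
tool_rot: [-180.0, 0.1, 92.4]
force: [-0.3, -1.0, -0.0]
grip_width: 0.0005
grasp_force: 0.0
```

```bash
python3 - <<'E'
from h import *
f,P=cam('wrist');save(f,'c.png');np.savez('w.npz',f=f,P=P)
o=get_obs();print(o['time_s'],o['tool_pos'],o['tool_rot'],o['qpos'],o['grip_width']);print(units([.501,.027,.23],93))
E
```

```text
2.3167 [ 0.48780705 -0.03319629  0.27944907] [-1.79981197e+02  4.45264737e-02  9.23471396e+01] [ 39.87261397  -1.56498175 -37.96473603  98.98198251  -0.92527594
  82.2683866    4.39012096] 0.00043893796408226647
[0.199, 0.052, 0.165, -0.0, 0.0, -0.004]
```

View pics/c.png

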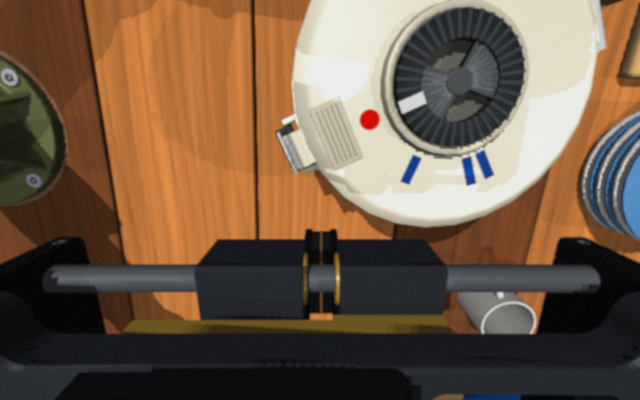

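The wrist view shows the thumb pad centred at (337,133), the dial centre at (460,80), the mark at (412,103) and the single bar at (411,169).

```bash
python3 - <<'E'
from h import *
s=np.load('w.npz');P=s['P']
for n,(u,v) in dict(pad=(337,133),padlow=(345,158),padup=(325,110),red=(370,120),mark=(412,103),c=(460,80),bar=(411,169),ribL=(404,75),ribR=(516,78),ribT=(462,20),ribB=(455,140)).items():
    print(n,np.nanmedian(P[v-2:v+3,u-2:u+3].reshape(-1,3),0).round(4))
g=s['f'].astype(int);dk=(g.max(-1)<95)&(P[...,2]>.2)&(P[...,2]<.23)
d=P[dk];print(cv2.minEnclosingCircle(d[:,:2].astype(np.float32)),len(d))
E
```

```text
pad [0.497  0.0294 0.202 ]
padlow [0.5045 0.01   0.2021]
padup [0.4868 0.0463 0.2023]
red [0.5224 0.0403 0.2008]
mark [0.5498 0.0537 0.2135]
c [0.5834 0.071  0.2105]
bar [0.5596 0.0028 0.1999]
ribL [0.542  0.0725 0.2119]
ribR [0.6238 0.074  0.2089]
ribT [0.5784 0.1092 0.2102]
ribB [0.5863 0.0284 0.2115]
((0.5792720913887024, 0.06715155392885208), 0.051958635449409485) 11176
```

```bash
python3 -c "
from h import *
print(units([.498,.029,.21]))"
```

```text
[0.206, 0.043, 0.231, 0.0, 0.0, 0.0]
```

Call:
servo_tool:
  series:
    - [[0.1, 0.022, 0.05, 0, 0, 0, 0], [0.206, 0.043, 0.1, 0, 0, 0, 0], [0.206, 0.043, 0.17, 0, 0, 0, 0], [0.206, 0.043, 0.22, 0, 0, 0, 0], [0.206, 0.043, 0.23, 0, 0, 0, 0], [0.206, 0.043, 0.23, 0, 0, 0, 0]]

```text
time_s: 2.82
tool_pos: [0.4975, 0.0296, 0.2096]
tool_rot: [-179.9, 0.0, 92.4]
force: [0.1, 0.3, -0.2]
grip_width: 0.0002
grasp_force: 0.0
```

Call:
servo_tool:
  series:
    - [[0, 0, 0.01, 0, 0, 0, 0], [0, 0, 0.018, 0, 0, 0, 0], [0, 0, 0.024, 0, 0, 0, 0], [0, 0, 0.028, 0, 0, 0, 0], [0, 0, 0.032, 0, 0, 0, 0], [0, 0, 0.036, 0, 0, 0, 0], [0, 0, 0.04, 0, 0, 0, 0], [0, 0, 0.044, 0, 0, 0, 0], [0, 0, 0.044, 0, 0, 0, 0]]

```text
time_s: 3.57
tool_pos: [0.4982, 0.0317, 0.1973]
tool_rot: [180.0, 0.0, 92.6]
force: [-0.3, -0.5, -1.0]
grip_width: 0.0005
grasp_force: 0.0
```

Call:
servo_tool:
  series:
    - [[0, 0, 0.004, 0, 0, 0, 0], [0, 0, 0.008, 0, 0, 0, 0], [0, 0, 0.012, 0, 0, 0, 0], [0, 0, 0.016, 0, 0, 0, 0], [0, 0, 0.02, 0, 0, 0, 0], [0, 0, 0.02, 0, 0, 0, 0]]

```text
time_s: 4.07
tool_pos: [0.4981, 0.0317, 0.1924]
tool_rot: [-180.0, 0.0, 92.6]
force: [-3.2, -1.0, 7.5]
grip_width: 0.0004
grasp_force: 3.9
```

Call:
servo_tool:
  series:
    - [[0, 0, 0.006, 0, 0, 0, 0], [0, 0, 0.01, 0, 0, 0, 0], [0, 0, 0.01, 0, 0, 0, 0]]

```text
time_s: 4.32
tool_pos: [0.4981, 0.0317, 0.1921]
tool_rot: [-180.0, 0.1, 92.6]
force: [-10.2, -1.1, 23.8]
grip_width: 0.0005
grasp_force: 12.2
```

Call:
servo_tool:
  series:
    - [[0, 0, -0.03, 0, 0, 0, 0], [0, 0, -0.13, 0, 0, 0, 0], [-0.12, 0, -0.25, 0, 0, 0, 0], [-0.25, 0, -0.3, 0, 0, 0, 0], [-0.25, 0, -0.3, 0, 0, 0, 0], [-0.25, 0, -0.3, 0, 0, 0, 0]]

```text
time_s: 4.82
tool_pos: [0.5023, -0.0474, 0.2795]
tool_rot: [179.9, 0.1, 92.2]
force: [-0.2, -0.0, -0.4]
grip_width: 0.0005
grasp_force: 0.0
```

```bash
python3 - <<'E'
from h import *
o=get_obs();print(o['time_s'],o['tool_pos'],o['tool_rot'],o['force'])
f,P=cam('wrist');save(f,'d.png');np.savez('w2.npz',f=f,P=P)
m=(f.min(-1)>150)&(P[...,2]>.185)&(P[...,2]<.206)&(np.linalg.norm(P[...,:2]-[.584,.07],axis=-1)<.105)&(np.linalg.norm(P[...,:2]-[.584,.07],axis=-1)>.06)
q=P[m];A=np.c_[q[:,:2],np.ones(len(q))];c=np.linalg.lstsq(A,q[:,2],rcond=None)[0]
print(c,np.hypot(*c[:2]),A.mean(0)@c,len(q))
E
python3 m.py 2>/dev/null | grep -E "plane|red|dark"
```

```text
4.8167 [ 0.50227505 -0.04742937  0.27954451] [1.79861472e+02 8.86883694e-02 9.21620554e+01] [-0.17934061 -0.01418981 -0.35936997]
[-0.00129927 -0.00108222  0.19270337] 0.0016909451215748655 0.19189494486104178 24314
plane [-0.00305809  0.0030405   0.19293339] uphill 135.16524242617598 tilt 0.004312367249112703 1252
dark (166, 3) ((0.5872456431388855, 0.06887876242399216), 0.04483235254883766) [0.59337801 0.07480529 0.20477972]
red [nan nan nan] 0
plane [ 0.00162412 -0.00222794  0.19200778] uphill -53.908755308316465 tilt 0.0027570736561575537 2941
dark (647, 3) ((0.58370041847229, 0.06818533688783646), 0.04885886609554291) [0.5839401  0.07344355 0.20591436]
red [0.52229279 0.03820179 0.19385091] 15
```

View pics/d.png

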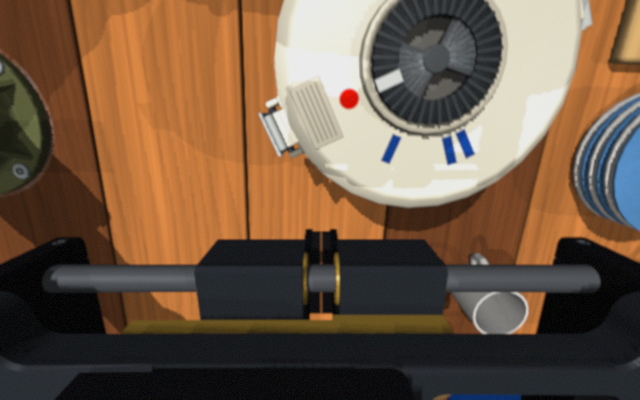

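The lid is shut: its plane tilt is about 0.002 and its top is at 0.192. The mark is still at the red dot (388,82 and 349,98). Next I'll find the dial centre and plan the arc.

```bash
python3 - <<'E'
from h import *
s=np.load('w2.npz');P=s['P'];f=s['f'].astype(int)
# dial by height: proud of lid
m=(P[...,2]>.2035)&(P[...,2]<.212)&(np.linalg.norm(P[...,:2]-[.584,.07],axis=-1)<.07)
print(cv2.minEnclosingCircle(P[m][:,:2].astype(np.float32)),m.sum())
e=P[m][:,:2];r=e[np.argsort(-np.linalg.norm(e-e.mean(0),axis=1))];print(e.mean(0),e.min(0),e.max(0))
o=(f[...,0]>150)&(f[...,1]<90)&(f[...,2]<90)&(P[...,2]>.18);print('red',np.median(P[o],0))
mk=(f.min(-1)>170)&m;print('mark',np.median(P[mk],0),mk.sum())
E
```

```text
((0.5818501114845276, 0.07002159208059311), 0.047635793685913086) 9862
[0.58179298 0.06918122] [0.53450512 0.02336727] [0.62896552 0.10844112]
red [0.52036505 0.04095411 0.19246857]
mark [0.5477802  0.05431341 0.20647379] 305
```

```bash
python3 -c "
from h import *
print(units([.5676,.0392,.225],92));print(units([.5676,.0392,.210],92))"
```

```text
[0.26, 0.234, 0.175, -0.0, -0.0, 0.003]
[0.26, 0.234, 0.225, -0.0, -0.0, 0.003]
```

Call:
servo_tool:
  series:
    - [[0.1, 0.1, 0, 0, 0, 0, 0], [0.2, 0.19, 0.05, 0, 0, 0, 0], [0.26, 0.234, 0.13, 0, 0, 0, 0], [0.26, 0.234, 0.19, 0, 0, 0, 0], [0.26, 0.234, 0.22, 0, 0, 0, 0], [0.26, 0.234, 0.225, 0, 0, 0, 0], [0.26, 0.234, 0.225, 0, 0, 0, 0]]

```text
time_s: 5.55
tool_pos: [0.5674, 0.0376, 0.2103]
tool_rot: [-179.9, 0.0, 92.6]
force: [0.2, -0.4, 0.6]
grip_width: 0.0004
grasp_force: 0.0
```

Call:
servo_tool:
  series:
    - [[0, 0, 0.007, 0, 0, 0, 0], [0, 0, 0.013, 0, 0, 0, 0], [0, 0, 0.017, 0, 0, 0, 0], [0, 0, 0.02, 0, 0, 0, 0], [0, 0, 0.02, 0, 0, 0, 0], [0, 0, 0.02, 0, 0, 0, 0]]

```text
time_s: 6.05
tool_pos: [0.5685, 0.0372, 0.2057]
tool_rot: [179.9, 0.1, 92.5]
force: [-0.1, -0.4, 4.1]
grip_width: 0.0001
grasp_force: 1.9
```

```bash
python3 -c "
from h import *
o=get_obs();print(o['time_s'],o['tool_pos'],o['tool_rot'],o['force'],o['qpos'])"
```

```text
6.05 [0.56845255 0.03718141 0.20565345] [1.79937493e+02 5.75404945e-02 9.25097496e+01] [-0.09124745 -0.44508264  4.05026992] [ 31.06400903  13.15688342 -43.04279776  95.05324087   9.30770877
  75.38481416 -11.06925172]
```

Call:
servo_tool:
  series:
    - [[0, 0, 0.003, 0, 0, 0, 0], [0, 0, 0.006, 0, 0, 0, 0], [0, 0, 0.006, 0, 0, 0, 0]]

```text
time_s: 6.3
tool_pos: [0.5685, 0.0372, 0.2038]
tool_rot: [179.9, 0.1, 92.5]
force: [-1.5, -1.5, 6.2]
grip_width: 0.0007
grasp_force: 3.1
```

```bash
python3 - <<'E'
from h import *
o=get_obs();p=o['tool_pos'];y=o['tool_rot'][2];print(p,y,o['force'])
c=np.array([.582,.07])
for a in range(6,49,6):
    q=c+R.from_euler('z',a,degrees=True).as_matrix()[:2,:2]@(p[:2]-c)
    print(a,units([*q,p[2]],y+a))
E
```

```text
[0.56847753 0.0372139  0.203778  ] 92.51925661978258 [-1.54366233 -1.52018033  6.19471894]
6 [-0.005, 0.011, 0.0, 0.0, 0.0, -0.033]
12 [-0.008, 0.023, 0.0, 0.0, 0.0, -0.067]
18 [-0.01, 0.036, 0.0, 0.0, 0.0, -0.1]
24 [-0.011, 0.048, 0.0, 0.0, 0.0, -0.133]
30 [-0.011, 0.06, 0.0, 0.0, 0.0, -0.167]
36 [-0.009, 0.073, 0.0, 0.0, 0.0, -0.2]
42 [-0.006, 0.085, 0.0, 0.0, 0.0, -0.233]
48 [-0.002, 0.096, 0.0, 0.0, 0.0, -0.267]
```

Call:
servo_tool:
  series:
    - [[-0.005, 0.011, 0, 0, 0, -0.033, 0], [-0.008, 0.023, 0, 0, 0, -0.067, 0], [-0.01, 0.036, 0, 0, 0, -0.1, 0], [-0.011, 0.048, 0, 0, 0, -0.133, 0], [-0.011, 0.06, 0, 0, 0, -0.167, 0], [-0.009, 0.073, 0, 0, 0, -0.2, 0], [-0.006, 0.085, 0, 0, 0, -0.233, 0], [-0.002, 0.096, 0, 0, 0, -0.267, 0], [-0.002, 0.096, 0, 0, 0, -0.267, 0]]

```text
time_s: 7.05
tool_pos: [0.598, 0.038, 0.2038]
tool_rot: [180.0, 0.1, 140.8]
force: [-0.5, -1.9, 6.8]
grip_width: 0.0006
grasp_force: 3.2
```

```bash
python3 - <<'E'
from h import *
o=get_obs();print(o['time_s'],o['force'],o['wrist_torque'])
f,P=cam('wrist');g,_=cam('side')
save(np.hstack([cv2.resize(f[:260,200:560],(480,347)),cv2.resize(g[160:260,255:355],(320,347),interpolation=cv2.INTER_CUBIC)]),'e.png')
E
```

```text
7.05 [-0.482058   -1.94103872  6.78183098] [-0.45985872 -0.00159524  0.01094901]
```

View pics/e.png

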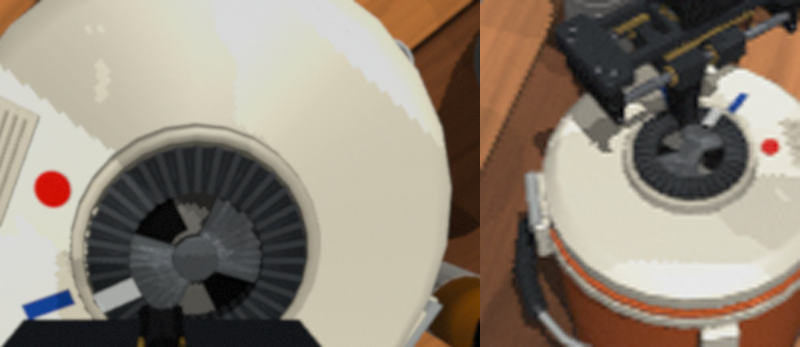

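The mark (118,293) now lines up with the single blue bar (48,304). I'll lift straight off and check again.

Call:
servo_tool:
  series:
    - [[0, 0, -0.01, 0, 0, 0, 0], [0, 0, -0.03, 0, 0, 0, 0], [0, 0, -0.1, 0, 0, 0, 0], [0, 0, -0.2, 0, 0, 0, 0], [-0.1, 0, -0.3, 0, 0, 0, 0], [-0.2, 0, -0.35, 0, 0, 0, 0], [-0.2, 0, -0.35, 0, 0, 0, 0], [-0.2, 0, -0.35, 0, 0, 0, 0]]

```text
time_s: 7.82
tool_pos: [0.6444, -0.0007, 0.3081]
tool_rot: [179.9, -0.0, 140.5]
force: [-0.4, 1.5, -0.8]
grip_width: 0.0005
grasp_force: 0.0
```

```bash
python3 - <<'E'
from h import *
o=get_obs();print(o['time_s'],o['tool_pos'],o['force'])
f,P=cam('wrist');save(f,'f.png')
c=np.array([.582,.07]);F=f.astype(int);n=np.linalg.norm(P[...,:2]-c,axis=-1)
m=(P[...,2]>.2035)&(P[...,2]<.212)&(n<.07);print(cv2.minEnclosingCircle(P[m][:,:2].astype(np.float32)))
a=lambda k:np.degrees(np.arctan2(*(np.median(P[k],0)[:2]-c)[::-1]))
print('mark',a(m&(F.min(-1)>140)),'red',a((F[...,0]>150)&(F[...,1]<90)&(F[...,2]<90)&(n<.1)))
k=(n>.06)&(n<.105)&(P[...,2]>.18)&(P[...,2]<.21)&(F.min(-1)>150);q=P[k];A=np.c_[q[:,:2],np.ones(len(q))];print(np.linalg.lstsq(A,q[:,2],rcond=None)[0])
E
```

```text
7.8167 [ 0.64443927 -0.00074873  0.30808542] [-0.37173584  1.5466505  -0.78544017]
((0.58185875415802, 0.06989341229200363), 0.047087669372558594)
mark -109.9957391868736 red -154.6383656875715
[-0.00179337 -0.00113836  0.19312445]
```

View pics/f.png

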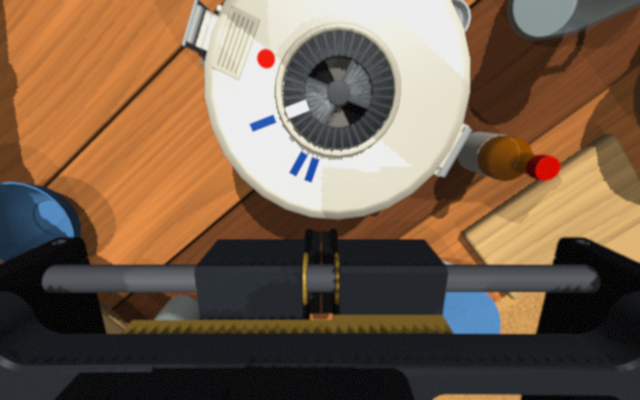

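The mark (297,108) is in line with the single bar (263,123), 44.6° from the red dot. The lid is flat, the bucket hasn't moved, and the arm is clear.

```bash
python3 -c "
from cell import env
print(env.sign_off())"
```

```text
the job is handed in; nothing more can be done
None
```

The lid is latched fully shut, the vent dial is in the half-open notch with its white mark at the single blue bar, the bucket did not move, and the job was handed in with the arm clear at about 8 s.

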